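Clamp the glass bar that fits the jig

TASK

Of the three glass bars lying singly on the bench beside the clamping jig, choose the one whose length suits the present setting of the jig, and lay it gently, flat, in the jig's trough between the sliding jaw and the red stop. Push the jaw up by its black fin, gently, until you feel that the bar is held against the stop with no play. Leave the other two bars, the screwdriver, the brass canopy and the jar where they are.

Things in the scene. Friction and masses are not known exactly. Their poses are not given: they have to be found in the camera images.
- jig: fixed clamping jig: wooden base 275 x 90 x 15 mm, with two brass rails that form a trough 48 mm wide inside (rails 6 mm thick, tops 23 mm above the table). Origin: on the table under the trough's centre line; base from x = -155 to +120 mm. x runs along the trough from the sliding jaw to the red stop, z up; trough floor at z = 15 mm
- stop: red block 20 (along the trough) x 44 x 40 mm high, fixed in the trough at x = 45, 70 or 95 mm in the jig's frame (dark dots mark the unused places). Origin: centre of its underside, on the trough floor; axes as the jig's; its bearing face is at x = -10 mm. Free length from jaw to stop: 120, 145 or 170 mm with the jaw fully back, 96, 121 or 146 mm fully forward; so the bar is 100, 125 or 150 mm
- slide (a joint): travel of the sliding jaw in m along the jig's +x: 0 fully back, 0.024 fully forward; starts between 0 and 0.006; about 3 N of friction, no spring, stays where it is left. Sliding the bar along the trough floor takes 3 to 9 N more; against the stop the resistance rises at once (20 N in all is safe)
- jaw_face (a point): centre of the brass jaw's clamping face, 17 mm above the trough floor; the jaw is 18 mm thick, 44 wide, 35 mm high; the face is at x = -85 mm + slide in the jig's frame
- fin_top (a point): centre of the top of the black upright fin behind the jaw, by which it is pushed or pinched: 24 mm along the trough, 16 mm wide across it; its top is 72 mm above the table; free on both sides and behind above the rails; 30 mm behind the jaw face
- bar_short: cast pale-green glass bar, 100 long x 38 wide x 40 mm high, about 0.38 kg, ribbed top, lying flat on the table; looks like the other two bars but for its length (100, 125 and 150 mm). Origin: centre of its underside; x along its length, z up
- bar_mid: cast pale-green glass bar, 125 long x 38 wide x 40 mm high, about 0.47 kg, ribbed top, lying flat on the table; looks like the other two bars but for its length (100, 125 and 150 mm). Origin: centre of its underside; x along its length, z up
- bar_long: cast pale-green glass bar, 150 long x 38 wide x 40 mm high, about 0.57 kg, ribbed top, lying flat on the table; looks like the other two bars but for its length (100, 125 and 150 mm). Origin: centre of its underside; x along its length, z up
- screwdriver_grip (a point): grip of a loose screwdriver lying flat at the far side of the bench; leave it alone
- canopy: loose turned brass lamp canopy, 84 mm across, 48 mm high, origin at the centre of its underside; leave it alone
- jar: loose amber glass jar with a white cap, 64 mm across, 85 mm high, origin at the centre of its underside; leave it alone
There are look-alikes about, which are no part of the job. What is shaped like the bar_short but blue is not meant. Leave any purple look-alike of the bar_mid alone.

How it is judged:
By the outcome, as a careful person would: the job done as asked, in the order asked, and still so for the second after the job is handed in, with the robot touching nothing.
It also fails if it takes over 56 s, if anything falls off the work surface, if the arm or the gripper's body presses on something with over 40 N, if the wrist force passes 120 N, or if a joint passes its speed limit or range.

ROBOT

A 6-joint arm with a two-finger parallel gripper is mounted at the origin on the work surface. World frame = base frame: x ahead of the robot, y to its left, z up, the work surface at z = 0. Lengths are in mm, angles in rad, forces in N, time in s.
With the tool pointing down it reaches from about 300 to 950 mm from the base axis. Payload 3.1 kg.
Tool frame: the origin (TCP) lies at the very end of the fingers, on their centre line; the grasp point (between the pads) lies arm.pinch_z behind it (arm.pinch_z is the distance from the TCP to the grasp point, in mm); y points along the fingers, x is the direction in which the jaws open and shut, and the axes are right-handed (so a half turn about y gives the same grasp; the last joint's range is limited). The gripper opens to 85 mm and grips with 20 to 120 N. Pads are 22 mm wide; open, the fingers measure 114 mm over their backs; the gripper's body (76 mm by 85 mm) begins 54 mm behind the grasp point. The pads swing forward as they close: fully open they stand 13 mm farther back than shut.
Start: joints at [1.067, 0.308, 1.634, -0, 1.2, -0.07], TCP at [262.727, 567.104, 231.272] pointing down, gripper open.
Joint ranges: [-3.06, 3.06], [-0.79, 1.96], [0.05, 2.63], [-1.19, 4.34], [0.05, 2.64], [-2.94, 2.94]. Speed limits (rad/s): [2.79, 2.79, 3.14, 3.14, 3.14, 3.14].

INTERFACE

Orientations are given as a unit quaternion [w, x, y, z].
In Python, from workcell import arm gives the robot as it stands. The module is installed in compiled form; this text tells all that it offers.
- The arm moves only by the tool carry_out, never from a script. Its argument "commands" is a list of rows, each a list of 5 numbers: the gripper's target within -1 to 1 (fully open at 1, half-way at 0, shut at -1), then the shift along the world's x, y, z in m, then the turn about the world's z in rad. In form: [[claw, dx, dy, dz, twist], ...]. A call has 1 to 12 rows; each row is the pose to reach, as a shift and turn from the pose commanded when the call began; what a row does not reach only later rows make up. A row lasts 1/8 s, in which the tool goes at most 62.5 mm and 10.7 degrees, less where a joint would pass 70% of its speed; a pose out of reach is approached as far as the arm can. A call with a gripper value outside its range is refused whole. The fingers move at their own pace and stop on an object; the grip force is fixed at half the most. Time passes only in rows, so rows that repeat a pose let the fingers close. It gives the time, the measured TCP pose, the force and the opening at its end, in the units of the state.
- arm.state(): the state, without advancing time (a new reading comes with each control period).
- arm.snapshot(name): name is "scene" or "side" or "wrist"; returns a dict with "frame" (384x512x3 uint8, red, green, blue), "range_z" (384x512 float32, mm along the optical axis (not along the pixel's ray), 0 where there is no reading), "intrinsics" (3x3 intrinsics, pixels), "k1" (the pictures are not rectified: a ray, as slopes to the right and down, at radius r is drawn at 1 + k1 r^2 times it, then the intrinsics apply), "extrinsics" (4x4, takes a point from world to camera coordinates). Camera axes: x right, y up, looking along -z (the intrinsics and any distortion apply to the point x, -y, -z); pixel columns grow to the right and rows downward; lengths in mm; the calibration is good to about 2 mm. A picture is of the moment at which its call begins.
- arm.finish_job(): hands the job in, once; it reports no verdict.
The state is a dict: "time_s": time; "joint_positions": joint angles; "qd": joint speeds; "effort": joint torques, N m; "tcp_pos": TCP position; "tool_rot": TCP orientation; "wrist_force": force on the tool from outside, world axes, zero at the start; "moment": the same for the moment, N m; "width": finger opening in mm.
Only numpy, scipy, OpenCV 4.12 (cv2) and the standard library are available. Lean on these libraries where they do the work, as an engineer would, in place of code of your own. Each camera call takes 0.05 s, during which the arm holds its last target. There are 200 camera calls.

## Working session

There is one attempt and no reset: what is moved stays moved. The work goes in short steps, Python scripts to look and compute and a tool call to move; the robot and the scene stay as the last step left them, time stands still between calls to the robot, and variables do not carry over. Pictures are saved under pics/ and viewed, about 8 in all and at most 12, crops included, and the job is handed in when it is done.

Besides the shell and the picture viewer there is one more tool, called after ">>>" as name(argument=value, ...) on one line, values as JSON. carry_out: Moves the arm, as the interface text tells. Its arguments: {"type":"object","properties":{"commands":{"type":"array"}},"required":["commands"]}

```bash
mkdir -p pics; cat > h.py <<'E'
import numpy as np, cv2
from workcell import arm
def snap(n):
    s=arm.snapshot(n); np.savez(f'{n}.npz',**{k:np.asarray(v) for k,v in s.items()}); return s
def load(n): return dict(np.load(f'{n}.npz'))
def rays(s,uv):
    K=np.array(s['intrinsics'],float); k1=float(s['k1'])
    uv=np.asarray(uv,float).reshape(-1,1,2)
    return cv2.undistortPoints(uv,K,np.array([k1,0,0,0.])).reshape(-1,2)
def plane(s,uv,z):
    "cast pixels on plane world z"
    E=np.array(s['extrinsics']);R=E[:3,:3];t=E[:3,3]
    n=rays(s,uv); d=np.c_[n[:,0],-n[:,1],-np.ones(len(n))]@R
    c=-R.T@t
    return c+d*((z-c[2])/d[:,2])[:,None]
def cloud(s,uv):
    E=np.array(s['extrinsics']);R=E[:3,:3];t=E[:3,3]
    uv=np.asarray(uv).reshape(-1,2).astype(int); n=rays(s,uv); D=np.array(s['range_z'])[uv[:,1],uv[:,0]]
    P=np.c_[n[:,0],-n[:,1],-np.ones(len(n))]*D[:,None]
    return (P-t)@R
def project(s,P):
    E=np.array(s['extrinsics']);P=np.asarray(P,float).reshape(-1,3)@E[:3,:3].T+E[:3,3]
    n=P[:,:2]/-P[:,2:]*[1,-1]; n=n*(1+float(s['k1'])*(n**2).sum(1,keepdims=True))
    K=np.array(s['intrinsics']); return n*[K[0,0],K[1,1]]+[K[0,2],K[1,2]]
E
python3 - <<'E'
from h import *
for n in('scene','side','wrist'):
    s=snap(n); E=np.array(s['extrinsics']); print(n,-E[:3,:3].T@E[:3,3],-E[2,:3],s['k1'],np.array(s['intrinsics'])[0])
a,b=load('scene')['frame'],load('side')['frame']
cv2.imwrite('pics/1.png',cv2.resize(a,(800,600))[:,:,::-1]); cv2.imwrite('pics/2.png',cv2.resize(b,(800,600))[:,:,::-1])
print(arm.state(),arm.pinch_z)
E
```

```text
scene [1269.45142967  159.38761761  696.99347278] [-0.72366026 -0.23634629 -0.64842599] -0.04063807682307363 [350.03519701   0.         258.11287923]
side [ 337.37695451 -764.12525934  647.81308785] [ 0.27509401  0.7378704  -0.6163364 ] -0.09181394807275528 [363.56672509   0.         267.88555139]
wrist [200.56123294 595.55034176 373.06174456] [ 0.23981643 -0.1130411  -0.9642146 ] 0.007720800297670896 [331.28872131   0.         253.64354653]
{'time_s': 0.15, 'joint_positions': array([ 1.06729603e+00,  3.08837784e-01,  1.63491119e+00, -2.52206049e-06,
        1.19969755e+00, -6.96709668e-02]), 'qd': array([ 0.00080964, -0.001128  , -0.00471968,  0.0013677 ,  0.0015986 ,
        0.00064005]), 'effort': array([-1.72746850e-04, -4.15802479e+01, -2.77146024e+01, -6.24786094e-05,
        6.00067040e-03, -1.32158783e-05]), 'tcp_pos': array([262.40904407, 566.52075275, 230.28235619]), 'tool_rot': array([-0.59557715,  0.59620572,  0.38009918, -0.38124954]), 'wrist_force': array([-0.04173773, -0.71033478, -0.17865531]), 'moment': array([-0.01246929, -0.04342538, -0.02484125]), 'width': 85.23594712711063} 18.700000000000003
```

View pics/1.png

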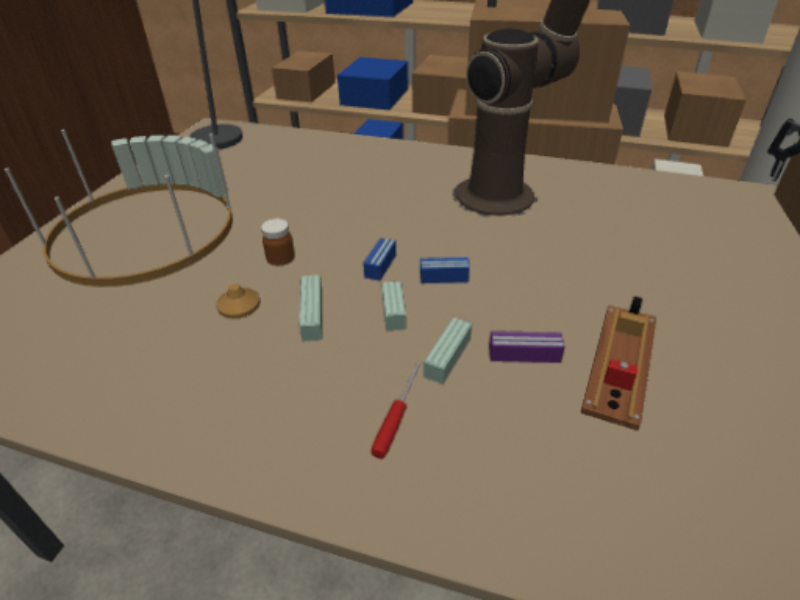

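View pics/2.png

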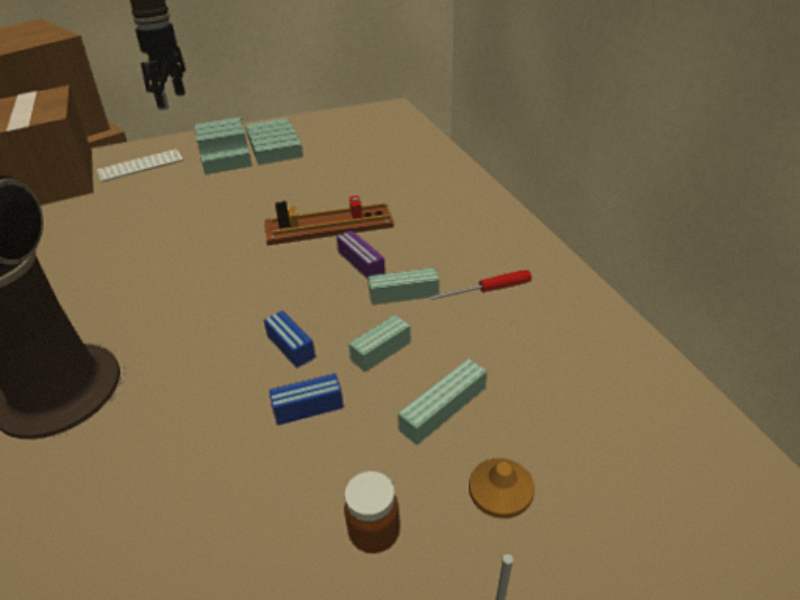

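Scene view (800x600 px): there are three single pale bars, at (311,306), (394,305) and (448,349). Purple (526,346) and blue (380,258), (444,270) are look-alikes. The stop is at (621,374) with two dark dots beyond it, so it is in the place nearest the jaw, which calls for the 100 mm bar. The likely one is (394,305), in the side view (380,342). I'll measure both views to check this.

```bash
python3 - <<'E'
from h import *
def rect(P):
    (c,wh,a)=cv2.minAreaRect(P[:,:2].astype(np.float32)); 
    if wh[0]<wh[1]: wh=wh[::-1];a+=90
    return np.round(c,1),np.round(wh,1),round((a+90)%180-90,1)
for n in('scene','side'):
    s=load(n);f=s['frame'];h=cv2.cvtColor(f,cv2.COLOR_RGB2HSV)
    B=dict(green=cv2.inRange(h,(55,25,70),(95,140,255)),red=cv2.inRange(h,(0,190,90),(6,255,255))|cv2.inRange(h,(174,190,90),(180,255,255)))
    for c,m in B.items():
        m=cv2.morphologyEx(m,cv2.MORPH_CLOSE,np.ones((3,3)))
        k,L,st,ce=cv2.connectedComponentsWithStats(m)
        for i in range(1,k):
            if st[i,4]<60: continue
            v,u=np.nonzero(L==i);P=cloud(s,np.c_[u,v]); zt=np.percentile(P[:,2],95)
            if not(0<P[:,0].mean()<1100): continue
            T=P[P[:,2]>zt-6]
            print(n,c,np.round(ce[i]*1.5625),st[i,4],'ztop',round(zt,1),rect(T), 'all',rect(P[P[:,2]>5]))
    # jig by region: base brown points
    ctr=(620,365) if n=='scene' else (329,223)
    ctr=np.array(ctr)/1.5625
    g=np.mgrid[-50:51,-50:51].reshape(2,-1).T+ctr; g=g[(g[:,0]>0)&(g[:,0]<511)].astype(int)
    P=cloud(s,g); col=f[g[:,1],g[:,0]]; hs=h[g[:,1],g[:,0]]
    near=(P[:,2]>8)&(abs(P[:,1]+0)<2000)
    np.savez(f'jig_{n}.npz',P=P,col=col)
    Q=P[(P[:,2]>9)&(P[:,2]<27)&(hs[:,1]>100)&(hs[:,0]<25)]; print(n,'jig',len(Q),rect(Q))
    F=P[(P[:,2]>60)]; print('fin',len(F),F.mean(0) if len(F) else '', rect(F) if len(F)>4 else '',F[:,2].max() if len(F) else '')
a,b=load('scene')['frame'],load('side')['frame']
A=cv2.resize(a[170:275,330:440],(400,382),interpolation=3);A2=cv2.resize(a[165:250,180:310],(400,262),interpolation=3)
C=np.zeros((382,800,3),np.uint8);C[:,:400]=A;C[:262,400:]=A2
cv2.imwrite('pics/3.png',C[:,:,::-1])
E
```

```text
scene green [310. 308.] 512 ztop 41.4 (array([889.6, -76.9]), array([893.6,  45.5]), 29.0) all (array([887.9, -78.5]), array([898.1,  46.5]), 29.0)
scene green [393. 305.] 366 ztop 40.1 (array([ 517.6, -107. ]), array([99. , 35.8]), 23.0) all (array([ 518.1, -106.8]), array([100.1,  36. ]), 22.8)
scene green [447. 350.] 652 ztop 41.8 (array([908.6,  68.9]), array([740.7,  69.6]), 8.7) all (array([908.6,  68.9]), array([740.7,  69.6]), 8.7)
scene red [620. 375.] 241 ztop 54.7 (array([926.6, 235.3]), array([702.4,  41.5]), -12.1) all (array([928.5, 244.7]), array([701.7,  42.3]), -10.6)
scene red [388. 429.] 321 ztop 26.1 (array([1011.3,   49.3]), array([559.4,  45.2]), 18.5) all (array([1011.7,   48.2]), array([559.4,  47.8]), 18.5)
scene jig 1977 (array([532.2, 314.6]), array([277. ,  89.6]), -7.0)
fin 84 [904.57133609 232.70555671 419.83359302] (array([848.6, 247.3]), array([859.9,  13.3]), -10.9) 696.9934727820349
side green [222. 145.] 919 ztop 81.6 (array([329.1,  48.4]), array([1624. ,  120.4]), 88.5) all (array([341.6,  48.1]), array([1624.5,  120.6]), 89.4)
side green [274. 14
[... 520 characters left out ...]
(array([ 410.6, -409.3]), array([718.8,  91.8]), 71.1)
side green [442. 402.] 1178 ztop 41.6 (array([ 440.8, -468.8]), array([615.7, 112.8]), 60.3) all (array([ 440.9, -468.7]), array([615.7, 113.3]), 60.3)
side green [304. 392.] 242 ztop 42.7 (array([ 376.5, -470.5]), array([586.9,  91.4]), -89.7) all (array([ 376.5, -470.5]), array([586.9,  91.4]), -89.7)
side red [506. 279.] 196 ztop 25.8 (array([ 551.5, -372.3]), array([889.2,  82.4]), 56.0) all (array([ 551.7, -372.2]), array([889.2,  86.2]), 55.8)
side jig 1046 (array([529.3, 313.4]), array([274. ,  92.5]), -6.9)
fin 91 [ 379.11581295 -298.05298401  399.43258365] (array([ 392.6, -215.1]), array([1103.3,   23.5]), 85.5) 647.813087848978
```

View pics/3.png

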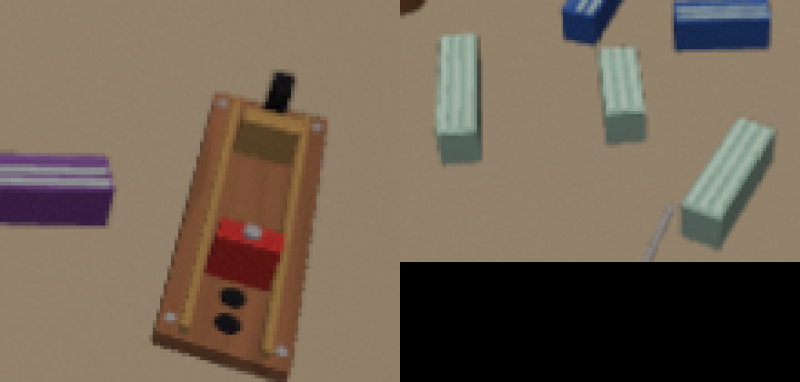

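The crop shows the stop (crop 245,255) with both dots beyond it, so it is at x = 45 and the 100 mm bar fits. The candidate is at scene (393,305), the shortest pale single. Next I redo the numbers with dropouts removed.

```bash
cat >> h.py <<'E'
def rect(P):
    (c,wh,a)=cv2.minAreaRect(P[:,:2].astype(np.float32))
    if wh[0]<wh[1]: wh=wh[::-1];a+=90
    return np.round(c,1),np.round(wh,1),round((a+90)%180-90,1)
def blobs(s,lo,hi,amin=60):
    h=cv2.cvtColor(s['frame'],cv2.COLOR_RGB2HSV)
    m=cv2.morphologyEx(cv2.inRange(h,lo,hi),cv2.MORPH_CLOSE,np.ones((3,3)))
    k,L,st,ce=cv2.connectedComponentsWithStats(m)
    for i in range(1,k):
        if st[i,4]<amin: continue
        v,u=np.nonzero(L==i); uv=np.c_[u,v]; uv=uv[s['range_z'][v,u]>10]
        P=cloud(s,uv)
        if len(P)>20: yield ce[i],uv,P
JA=np.deg2rad(-6.95); JX=np.array([np.cos(JA),np.sin(JA)]); JY=np.array([-JX[1],JX[0]])
def tojig(P,o): d=P[:,:2]-o; return np.c_[d@JX,d@JY,P[:,2]]
E
python3 - <<'E'
from h import *
for n in('scene','side'):
    s=load(n)
    for lo,hi in(((55,25,70),(95,140,255)),((0,190,90),(6,255,255))):
        for ce,uv,P in blobs(s,lo,hi):
            if abs(P[:,1].mean())>420: continue
            zt=np.percentile(P[:,2],90);T=P[abs(P[:,2]-zt)<4]
            print(n,np.round(ce*1.56),len(P),'zt',round(zt,1),*rect(T),'med',np.round(np.median(T,0),1))
    J=np.load(f'jig_{n}.npz');P=J['P'];c=J['col'].astype(int)
    k=(abs(P[:,0]-530)<160)&(abs(P[:,1]-314)<80)&(P[:,2]<100);P=P[k];c=c[k]
    o=np.array([531,314])+ -17.5*-1*JX*1.0  # base centre is at x=-17.5
    q=tojig(P,o)
    print('base x',np.percentile(q[(q[:,2]>10)&(q[:,2]<20),0],[.5,99.5]),'y',np.percentile(q[(q[:,2]>10)&(q[:,2]<20),1],[.5,99.5]))
    for nm,kk in(('fin',(q[:,2]>62)),('stop',(c[:,0]>110)&(c[:,1]<50)&(q[:,2]>45)),('jaw',(q[:,2]>42)&(q[:,2]<58)&(c[:,0]>90)&(c[:,1]>70)),('rail',(q[:,2]>20)&(q[:,2]<26))):
        w=q[kk]
        if len(w)>3: print(n,nm,len(w),'min',w.min(0).round(1),'max',w.max(0).round(1))
E
```

```text
scene [309. 308.] 511 zt 40.8 [ 563.9 -257.9] [147.7  35.7] 24.0 med [ 572.  -254.    38.9]
scene [392. 305.] 366 zt 39.6 [ 517.6 -107. ] [99.  35.8] 23.0 med [ 520.4 -105.9   38.2]
scene [446. 349.] 650 zt 41.1 [603.5  22.1] [122.   37.6] -10.2 med [611.2  21.9  39.7]
scene [619. 374.] 239 zt 53.9 [595.  306.7] [41.6 20.1] 85.5 med [597.8 306.9  53.3]
scene [387. 429.] 320 zt 25.6 [788.2 -25.6] [95.1 19.2] -1.9 med [794.1 -25.1  23.9]
base x [-152.65406945  120.91857521] y [-43.88238076  44.86425436]
scene fin 34 min [-123.5   -5.3   63. ] max [-94.8   7.8  71.7]
scene stop 75 min [ 36.2 -20.9  51. ] max [55.8 21.3 57.1]
scene jaw 100 min [-103.6  -20.4   42.7] max [52.3 21.3 57.7]
scene rail 337 min [-138.7  -29.    20. ] max [116.2  30.   25.9]
side [402. 285.] 691 zt 40.3 [598.9  19.8] [119.9  39.3] -11.8 med [592.   20.   39.3]
side [284. 330.] 154 zt 40.9 [371.7 -43.7] [89.9 17.2] -70.7 med [371.9 -43.8  39.3]
side [379. 342.] 718 zt 40.5 [ 513.1 -109.3] [99.3 35.2] 22.9 med [ 510.9 -110.9   39.5]
side [441. 401.] 1171 zt 40.9 [ 561.4 -258.8] [148.7  37.3] 23.4 med [ 555.8 -265.    39.5]
side [303. 391.] 239 zt 42.2 [ 374.7 -187.3] [91.3 18.8] -2.3 med [ 372.7 -186.8   40.5]
side [505. 278.] 195 zt 25.2 [782.8 -27.5] [95.6 17.7] -4.4 med [784.  -28.5  23.5]
base x [-154.82907897  116.45371993] y [-45.98575238  40.15012863]
side fin 36 min [-125.4  -11.1   62.3] max [-101.8    8.9   74. ]
side stop 20 min [ 35.8 -19.6  47.4] max [53.4 18.6 55.8]
side jaw 40 min [-100.4  -20.4   46.3] max [55.6 22.4 57.4]
side rail 202 min [-140.7  -32.2   20. ] max [110.5  36.9  25.8]
```

Both views agree:

| Bar | Scene px | Length |
|---|---|---|
| Short | (393,305) | 99 mm, top 40 mm, centre (515,-108), yaw 23° |
| Mid | (447,350) | 122 mm |
| Long | (310,308) | 148 mm |

The stop spans jig x ≈ 36–55, so it is the 45 mm place and the short bar fits. I'll move to hover over it with the fingers across it.

>>> carry_out(commands=[[1,0.253,-0.675,0,0.836],[1,0.253,-0.675,0,0.836],[1,0.253,-0.675,0,0.836],[1,0.253,-0.675,0,0.836],[1,0.253,-0.675,0,0.836],[1,0.253,-0.675,0,0.836],[1,0.253,-0.675,0,0.836],[1,0.253,-0.675,0,0.836],[1,0.253,-0.675,0,0.836],[1,0.253,-0.675,0,0.836],[1,0.253,-0.675,0,0.836],[1,0.253,-0.675,0,0.836]])

```text
time_s: 1.65
tcp_pos: [516.1, -110.6, 231.1]
tool_rot: [0.391, -0.391, -0.589, 0.589]
wrist_force: [0.4, 0.6, 0.2]
width: 85.8
```

```bash
python3 - <<'E'
from h import *
s=snap('wrist'); s=load('wrist')
for ce,uv,P in blobs(s,(55,25,60),(95,140,255),200):
    zt=np.percentile(P[:,2],90);k=abs(P[:,2]-zt)<4;T=P[k]
    print(ce.round(),len(P),'zt',round(zt,1),*rect(T),'all',*rect(P), 'plane40',*rect(plane(s,uv[k],40.)))
print(arm.state()['tcp_pos'])
cv2.imwrite('pics/4.png',s['frame'][:,:,::-1])
E
```

```text
[218.  21.] 289 zt 42.6 [ 400.9 -193.7] [39.7  5.5] -2.2 all [ 400.9 -193.7] [39.7  5.5] -2.2 plane40 [ 400.7 -193.9] [39.6  5.5] -2.0
[231.  24.] 322 zt 42.5 [ 398.6 -181.6] [45.   5.8] -1.2 all [ 398.6 -181.6] [45.   5.8] -1.2 plane40 [ 398.5 -181.9] [44.9  5.6] -1.6
[244.  27.] 359 zt 42.4 [ 396.3 -169.6] [50.2  5.5] -1.6 all [ 396.3 -169.6] [50.2  5.5] -1.6 plane40 [ 396.  -169.8] [50.6  5.5] -1.6
[382.  51.] 659 zt 42.4 [364.7 -43.8] [93.6  6. ] -71.4 all [364.7 -43.8] [93.6  6. ] -71.4 plane40 [364.4 -43.3] [93.9  5.6] -71.6
[380.  64.] 627 zt 42.5 [376.  -39.7] [93.4  5.7] -71.5 all [376.  -39.7] [93.4  5.7] -71.5 plane40 [375.7 -39.4] [93.8  5.5] -71.5
[378.  78.] 597 zt 42.5 [387.4 -36.3] [92.7  5.6] -71.6 all [387.4 -36.3] [92.7  5.6] -71.6 plane40 [387.2 -35.8] [93.7  5.5] -71.5
[109. 148.] 7140 zt 41.9 [ 560.2 -256. ] [148.7  38.3] 24.0 all [ 560.2 -255.9] [148.8  38.4] 24.1 plane40 [ 559.8 -255.4] [148.2  38.4] 24.1
[258. 167.] 3278 zt 41.9 [ 512.5 -106.2] [99.4 37.1] 22.6 all [ 512.5 -106.2] [99.4 37.1] 22.6 plane40 [ 512.3 -106.3] [98.8 37. ] 22.9
[327. 276.] 4110 zt 41.9 [598.4  22.6] [124.3  38.4] -9.8 all [558.5  14.8] [200.  111.9] 22.7 plane40 [598.2  21.8] [124.5  38.6] -9.5
[ 518.16487153 -115.08813388  231.47142749]
```

View pics/4.png

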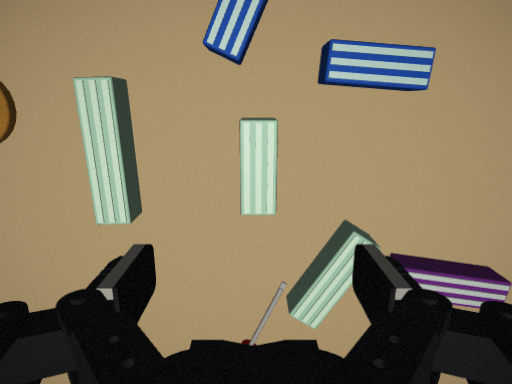

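The wrist view shows the short bar at (258,167), the long at (109,148) and the mid at (330,275). The arm was still settling, so I hold briefly and measure again.

>>> carry_out(commands=[[1,0,0,0,0],[1,0,0,0,0],[1,0,0,0,0]])

```text
time_s: 2.08
tcp_pos: [515.2, -106.6, 231.1]
tool_rot: [-0.39, 0.389, 0.59, -0.59]
wrist_force: [0.6, 0.6, -0.0]
width: 85.6
```

```bash
python3 - <<'E'
from h import *
print(arm.state()['tcp_pos'],arm.state()['tool_rot'])
s=snap('wrist'); s=load('wrist')
for ce,uv,P in blobs(s,(55,25,60),(95,140,255),1500):
    zt=np.percentile(P[:,2],90);k=abs(P[:,2]-zt)<4;T=P[k]
    print(ce.round(),len(P),'zt',round(zt,1),*rect(T),'plane40',*rect(plane(s,uv[k],40.)))
print(arm.state()['tcp_pos'])
E
```

```text
[ 515.24672098 -106.58782095  231.13873107] [-0.38976372  0.38930337  0.59014424 -0.59013295]
[104. 147.] 7203 zt 41.9 [ 560.3 -256.1] [148.1  38.7] 23.9 plane40 [ 560.  -255.5] [148.   37.9] 24.2
[254. 166.] 3280 zt 42.0 [ 512.2 -106.3] [99.2 37.1] 22.6 plane40 [ 511.9 -106.4] [98.8 37. ] 22.7
[324. 275.] 4233 zt 41.9 [598.7  22.3] [124.4  38. ] -9.4 plane40 [598.3  21.9] [124.3  38.6] -9.5
[ 515.37651884 -106.64131873  231.23411401]
```

Three views put the short bar at about (513.5,-107), top 40–42 mm. I'll go down to TCP z ≈ 13, so the fingers will clear the 23 mm rails when the bar sits on the 15 mm floor.

>>> carry_out(commands=[[1,-0.002,0.001,-0.05,0],[1,-0.002,0.001,-0.1,0],[1,-0.002,0.001,-0.15,0],[1,-0.002,0.001,-0.18,0],[1,-0.002,0.001,-0.2,0],[1,-0.002,0.001,-0.21,0],[1,-0.002,0.001,-0.218,0],[1,-0.002,0.001,-0.218,0],[1,-0.002,0.001,-0.218,0]])

```text
time_s: 3.25
tcp_pos: [514.5, -107.1, 14.1]
tool_rot: [-0.389, 0.391, 0.59, -0.59]
wrist_force: [-0.3, -0.3, 0.4]
width: 85.6
```

>>> carry_out(commands=[[-0.1,0,0,0,0],[-0.1,0,0,0,0],[-0.3,0,0,0,0],[-0.5,0,0,0,0],[-1,0,0,0,0],[-1,0,0,0,0],[-1,0,0,0,0],[-1,0,0,0,0]])

```text
time_s: 4.25
tcp_pos: [514.2, -107.0, 13.8]
tool_rot: [-0.39, 0.39, 0.59, -0.59]
wrist_force: [-1.1, 0.3, 5.3]
width: 37.3
```

>>> carry_out(commands=[[-1,0,0,0.005,0],[-1,0,0,0.015,0],[-1,0,0,0.03,0],[-1,0,0,0.06,0],[-1,0,0,0.1,0],[-1,0,0,0.1,0]])

```text
time_s: 5.0
tcp_pos: [517.4, -108.0, 117.6]
tool_rot: [-0.387, 0.393, 0.591, -0.589]
wrist_force: [0.2, -0.2, -3.5]
width: 36.6
```

The bar is held: opening 36.6 mm, about 3.5 N of weight. Next I carry it to a look-out point above the jig, turned to the jig's heading.

>>> carry_out(commands=[[-1,0,0,0.04,0],[-1,0.016,0.06,0.087,-0.1],[-1,0.032,0.115,0.087,-0.2],[-1,0.047,0.17,0.087,-0.3],[-1,0.062,0.225,0.087,-0.4],[-1,0.076,0.28,0.087,-0.52],[-1,0.09,0.33,0.087,-0.52],[-1,0.1,0.37,0.087,-0.52],[-1,0.108,0.4,0.087,-0.52],[-1,0.111,0.41,0.087,-0.52],[-1,0.111,0.41,0.087,-0.52],[-1,0.111,0.41,0.087,-0.52]])

```text
time_s: 6.5
tcp_pos: [624.2, 301.5, 199.5]
tool_rot: [0.529, -0.529, -0.469, 0.47]
wrist_force: [0.4, -0.3, -4.5]
width: 37.2
```

>>> carry_out(commands=[[-1,0,0,0,0],[-1,0,0,0,0],[-1,0,0,0,0]])

```text
time_s: 6.88
tcp_pos: [624.8, 302.6, 200.5]
tool_rot: [-0.529, 0.529, 0.47, -0.469]
wrist_force: [-0.9, 0.0, -3.0]
width: 36.7
```

```bash
python3 - <<'E'
from h import *
st=arm.state();print(st['tcp_pos'],st['tool_rot'],st['width'])
s=snap('wrist'); snap('side'); snap('scene');s=load('wrist')
v,u=np.mgrid[0:384,0:512];uv=np.c_[u.ravel(),v.ravel()]
ok=s['range_z'].ravel()>30;uv=uv[ok];P=cloud(s,uv);c=s['frame'][uv[:,1],uv[:,0]].astype(int)
h=cv2.cvtColor(s['frame'],cv2.COLOR_RGB2HSV)[uv[:,1],uv[:,0]]
k=(abs(P[:,0]-530)<170)&(abs(P[:,1]-314)<90)&(P[:,2]>6)&(P[:,2]<90);P=P[k];c=c[k];h=h[k]
B=P[(P[:,2]>10)&(P[:,2]<28)&(h[:,1]>100)];print('base',len(B),*rect(B))
o=np.array([548.4,311.9]);q=tojig(P,o)
def show(n,kk):
    w=q[kk]
    if len(w)>3: print(n,len(w),np.percentile(w,1,axis=0).round(1),np.percentile(w,99,axis=0).round(1))
show('base',(q[:,2]>10)&(q[:,2]<20)); show('railtop',(abs(q[:,2]-24)<4)&(abs(q[:,1])<32)&(abs(q[:,0]+25)<40))
show('fin',(q[:,2]>62)&(c.max(1)<70)); show('stop',(c[:,0]>110)&(c[:,1]<60)&(q[:,2]>48)); show('jaw',(q[:,2]>44)&(q[:,2]<58)&(c[:,1]>70)&(q[:,0]<-60))
show('floor',(abs(q[:,2]-15)<4)&(abs(q[:,1])<22)&(abs(q[:,0]+25)<80))
for n in('scene','side'):
    t=load(n)
    for ce,uv,Q in blobs(t,(55,25,50),(95,140,255),150):
        if Q[:,2].max()>100: print(n,ce.round(),len(Q),Q.min(0).round(),Q.max(0).round(),*rect(Q[Q[:,2]>np.percentile(Q[:,2],90)-5]))
C=np.hstack([s['frame'],cv2.resize(load('side')['frame'][60:180,130:280],(288,230))[:, :] if 0 else np.zeros((384,1,3),np.uint8)])
cv2.imwrite('pics/5.png',C[:,:,::-1])
E
```

```text
[624.84875757 302.64614451 200.52372404] [-0.52866052  0.52874762  0.46962523 -0.4694637 ] 36.67587934126248
base 12928 [536.7 316.5] [132.1  90.1] -7.0
base 10962 [-77.  -40.9  13.4] [44.  47.2 17.2]
railtop 1195 [-64.4 -26.7  20.7] [14.4 31.9 25. ]
stop 403 [ 33.8 -18.1  53.8] [40.8 24.2 56.7]
floor 5928 [-77.  -20.7  13.5] [31.7 21.5 17.1]
scene [413. 197.] 768 [577. 277. 187.] [678. 324. 265.] [626.6 300.5] [101.   39.1] -5.7
side [233.  84.] 340 [573. 252. 190.] [673. 320. 250.] [620.4 285.9] [94.2 62.6] -10.7
```

View pics/5.png

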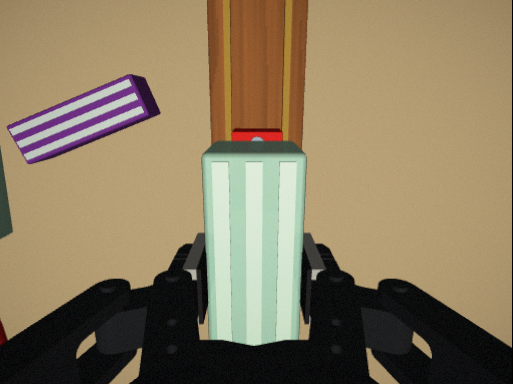

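The wrist view shows the bar held square to the jig: bar end at (255,150), stop at (257,135), rails at columns 227 and 289. Wrist and scene both put the trough about 2.5 mm further in y' than my first estimate. I'll measure the held bar against the jig within each camera.

```bash
python3 - <<'E'
from h import *
o=np.array([548.4,311.9]); tcp=arm.state()['tcp_pos']; print('tcp jig',tojig(tcp[None],o))
for n in('wrist','scene','side'):
    s=load(n)
    for ce,uv,P in blobs(s,(55,25,50),(95,140,255),150):
        q=tojig(P,o)
        if np.median(P[:,2])<150: continue
        T=q[(q[:,2]>np.percentile(q[:,2],50)-4)&(abs(q[:,2]-227)<8)]
        if len(T)>10: print(n,len(T),'bar top jig',np.percentile(T,[1],axis=0).round(1),np.percentile(T,[99],axis=0).round(1))
    v,u=np.mgrid[0:384,0:512];uv=np.c_[u.ravel(),v.ravel()];uv=uv[s['range_z'].ravel()>30]
    q=tojig(cloud(s,uv),o);c=s['frame'][uv[:,1],uv[:,0]].astype(int)
    hs=cv2.cvtColor(s['frame'],cv2.COLOR_RGB2HSV)[uv[:,1],uv[:,0]]
    k=(abs(q[:,0]+20)<150)&(abs(q[:,1])<60)
    def show(nm,kk):
        w=q[kk&k]
        if len(w)>3: print(n,nm,len(w),np.percentile(w,1,axis=0).round(1),np.percentile(w,99,axis=0).round(1))
    show('basetop',(abs(q[:,2]-15)<3)&(hs[:,1]>100)); show('stop',(c[:,0]>110)&(c[:,1]<60)&(abs(q[:,2]-55)<4))
    show('fin',(abs(q[:,2]-72)<5)&(c.max(1)<70)); show('jaw',(abs(q[:,2]-50)<4)&(q[:,0]<-60)&(c[:,1]>70))
E
```

```text
tcp jig [[ 76.86441084   0.40077587 200.37480754]]
wrist 13365 bar top jig [[ 26.1 -17.7 224.9]] [[104.1  18.9 229.1]]
wrist basetop 10920 [-77.  -40.9  13.4] [44.  47.2 17.1]
wrist stop 403 [ 33.8 -18.1  53.8] [40.8 24.2 56.7]
scene 514 bar top jig [[ 32.9 -19.3 220.8]] [[128.4  17.  228. ]]
scene basetop 1273 [-140.2  -43.4   12.1] [119.3  43.9  17.2]
scene stop 82 [ 36.8 -20.4  51.6] [55.8 21.4 56. ]
scene jaw 21 [-99.6 -20.2  46.6] [-81.4  -8.4  52.8]
side 136 bar top jig [[ 29.  -22.6 219. ]] [[121.4  14.  227.9]]
side basetop 675 [-153.7  -45.4   12.1] [114.7  38.6  17.8]
side stop 23 [ 36.1 -19.4  51.5] [53.1 24.1 57.3]
side fin 20 [-124.6   -8.    67.2] [-104.2    7.1   73.2]
side jaw 33 [-100.4  -18.7   48.1] [-83.8  20.7  51.4]
```

Combined estimate: shift −100 along the trough and +2.2 across. I'll move there, still above the fin, and check in the fixed cameras.

>>> carry_out(commands=[[-1,-0.04,0.006,0,0],[-1,-0.08,0.011,0,0],[-1,-0.099,0.0143,-0.03,0],[-1,-0.099,0.0143,-0.07,0],[-1,-0.099,0.0143,-0.1,0],[-1,-0.099,0.0143,-0.1,0],[-1,-0.099,0.0143,-0.1,0],[-1,-0.099,0.0143,-0.1,0]])

```text
time_s: 8.02
tcp_pos: [527.5, 318.3, 102.5]
tool_rot: [-0.528, 0.529, 0.471, -0.468]
wrist_force: [0.6, 1.0, -3.1]
width: 37.1
```

```bash
python3 - <<'E'
from h import *
o=np.array([548.4,311.9]); print(tojig(arm.state()['tcp_pos'][None],o))
for n in('scene','side'):
    snap(n);s=load(n)
    for ce,uv,P in blobs(s,(55,25,50),(95,140,255),150):
        q=tojig(P,o)
        if np.median(P[:,2])<60 or abs(q[:,1].mean())>60: continue
        zt=np.percentile(q[:,2],90);T=q[abs(q[:,2]-zt)<5]
        print(n,len(T),np.percentile(T,1,axis=0).round(1),np.percentile(T,99,axis=0).round(1))
a,b=load('scene')['frame'],load('side')['frame']
C=np.hstack([cv2.resize(a[120:280,340:480],(400,457),interpolation=3),cv2.resize(b[40:180,140:262],(398,457),interpolation=3)])
cv2.imwrite('pics/6.png',C[:,:,::-1])
E
```

```text
[[-21.51990259   3.78266131 102.5422719 ]]
scene 351 [-63.3 -15.9 124.2] [ 29.7  20.3 131.1]
side 111 [-69.8 -19.9 124.5] [ 24.6  13.3 130.9]
```

View pics/6.png

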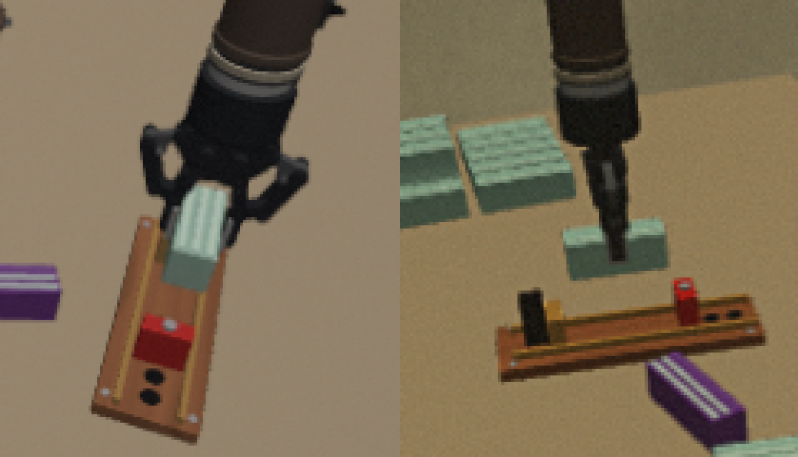

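The side view shows the bar over the trough between jaw and stop; the scene view agrees and shows it centred. I'll lower in steps and stop just short of the floor.

>>> carry_out(commands=[[-1,-0.001,0,0,0],[-1,-0.001,0,-0.015,0],[-1,-0.001,0,-0.03,0],[-1,-0.001,0,-0.042,0],[-1,-0.001,0,-0.052,0],[-1,-0.001,0,-0.06,0],[-1,-0.001,0,-0.066,0],[-1,-0.001,0,-0.069,0],[-1,-0.001,0,-0.069,0],[-1,-0.001,0,-0.069,0]])

```text
time_s: 9.38
tcp_pos: [525.1, 317.6, 31.7]
tool_rot: [-0.528, 0.529, 0.47, -0.469]
wrist_force: [0.2, -0.8, -3.1]
width: 37.1
```

```bash
python3 - <<'E'
from h import *
o=np.array([548.4,311.9]); st=arm.state();print(tojig(st['tcp_pos'][None],o),st['wrist_force'],st['moment'])
E
```

```text
[[-23.80925001   2.8296742   31.73968162]] [ 0.15544982 -0.78478077 -3.1101313 ] [0.02052583 0.01972138 0.02222586]
```

The bar is below the rail tops with no contact force, so it is inside the trough. Last few mm, slowly.

>>> carry_out(commands=[[-1,0,0,-0.001,0],[-1,0,0,-0.002,0],[-1,0,0,-0.003,0],[-1,0,0,-0.003,0],[-1,0,0,-0.003,0]])

```text
time_s: 10.0
tcp_pos: [524.8, 317.5, 28.8]
tool_rot: [-0.529, 0.529, 0.47, -0.47]
wrist_force: [-3.2, -0.4, 2.5]
width: 37.0
```

The force changed from −3.1 to +2.5 N, so the bar is on the floor. Release and rise.

>>> carry_out(commands=[[-0.1,0,0,0,0],[0,0,0,0,0],[0.3,0,0,0,0],[0.6,0,0,0,0],[0.6,0,0,0,0]])

```text
time_s: 10.62
tcp_pos: [524.8, 317.4, 28.3]
tool_rot: [-0.529, 0.529, 0.47, -0.47]
wrist_force: [0.2, 0.6, -0.1]
width: 68.1
```

>>> carry_out(commands=[[0.6,0,0,0.02,0],[0.6,0,0,0.06,0],[0.6,0,0,0.12,0],[0.6,0,0,0.17,0],[0.6,0,0,0.17,0],[0.6,0,0,0.17,0],[0.6,0,0,0.17,0]])

```text
time_s: 11.5
tcp_pos: [523.5, 316.7, 196.6]
tool_rot: [0.529, -0.528, -0.469, 0.471]
wrist_force: [0.1, -0.3, -0.8]
width: 68.1
```

```bash
python3 - <<'E'
from h import *
o=np.array([548.4,311.9]); print(arm.state()['tcp_pos'],arm.state()['tool_rot'])
for n in('wrist','scene','side'):
    snap(n);s=load(n)
    for ce,uv,P in blobs(s,(55,25,50),(95,140,255),80):
        q=tojig(P,o)
        if abs(q[:,1].mean())>60 or abs(q[:,0].mean())>150: continue
        zt=np.percentile(q[:,2],90);T=q[abs(q[:,2]-zt)<4]
        print(n,len(T),np.percentile(T,1,axis=0).round(1),np.percentile(T,99,axis=0).round(1),*rect(T))
    v,u=np.mgrid[0:384,0:512];uv=np.c_[u.ravel(),v.ravel()];uv=uv[s['range_z'].ravel()>30]
    q=tojig(cloud(s,uv),o);c=s['frame'][uv[:,1],uv[:,0]].astype(int)
    k=(abs(q[:,0]+20)<150)&(abs(q[:,1])<60)
    def show(nm,kk):
        w=q[kk&k]
        if len(w)>3: print(n,nm,len(w),np.percentile(w,1,axis=0).round(1),np.percentile(w,99,axis=0).round(1))
    show('stop',(c[:,0]>110)&(c[:,1]<60)&(abs(q[:,2]-55)<4))
    show('fin',(abs(q[:,2]-72)<5)&(c.max(1)<70)); show('jaw',(abs(q[:,2]-50)<4)&(q[:,0]<-65)&(c[:,1]>60)&(c[:,0]>c[:,2]+40))
a,b=load('wrist')['frame'],load('side')['frame']
C=np.hstack([a,cv2.resize(b[90:180,150:262],(288,384),interpolation=3)])
cv2.imwrite('pics/7.png',C[:,:,::-1])
E
```

```text
[523.45444645 316.74259812 196.63104987] [ 0.52886731 -0.52826862 -0.46853482  0.47085746]
wrist 2499 [-74.9 -14.9  53.4] [23.6 21.5 56.9] [-25.3   3.2] [99.4 37.1] 0.0
wrist stop 720 [ 33.3 -17.9  53.8] [52.1 24.3 56.7]
wrist fin 655 [-126.3   -4.    70.2] [-103.3   10.6   74. ]
wrist jaw 1138 [-102.6  -18.    48.7] [-85.5  24.9  52.2]
scene 333 [-67.2 -17.1  52. ] [26.6 18.1 57.4] [-21.6   0.3] [100.2  36.1] 0.2
scene stop 81 [ 35.5 -20.4  51.5] [55.7 21.2 56.4]
scene fin 26 [-122.2   -5.4   67.8] [-98.    7.3  70.8]
scene jaw 73 [-101.   -20.    46.1] [-82.8  20.7  51.3]
side 152 [-70.8 -20.   52.2] [22.2 15.4 57.6] [-24.6  -1.8] [94.5 37.5] 1.1
side stop 20 [ 36.2 -20.4  51.7] [52.7 24.1 55.7]
side fin 19 [-124.6   -7.3   67.5] [-104.1    6.    73.2]
side jaw 35 [-100.8  -19.7   46.9] [-83.8  20.   51.2]
```

View pics/7.png

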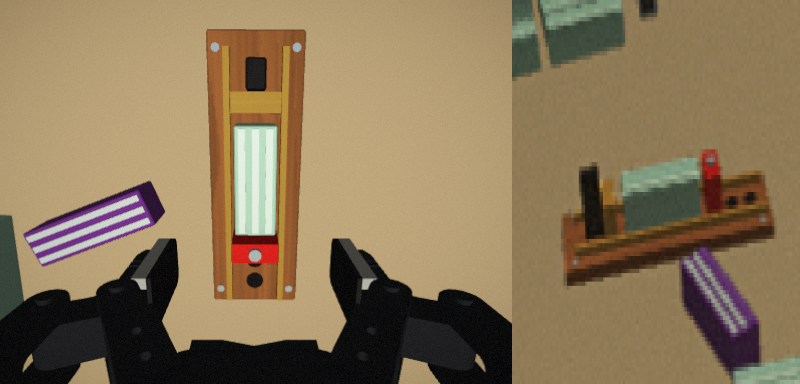

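The bar lies flat in the trough with its top at 55 mm, aligned to under 1° and clear of both ends. Jaw face is at ≈ −84, bar from −74 to +25, stop face at 35. I'll shut the fingers and go down behind the fin.

>>> carry_out(commands=[[-1,-0.06,0.0074,0,0],[-1,-0.115,0.014,0,0],[-1,-0.13,0.016,0,0],[-1,-0.13,0.016,0,0],[-1,-0.13,0.016,-0.05,0],[-1,-0.13,0.016,-0.1,0],[-1,-0.13,0.016,-0.135,0],[-1,-0.13,0.016,-0.152,0],[-1,-0.13,0.016,-0.16,0],[-1,-0.13,0.016,-0.16,0],[-1,-0.13,0.016,-0.16,0]])

```text
time_s: 13.02
tcp_pos: [396.0, 334.2, 39.6]
tool_rot: [-0.528, 0.529, 0.471, -0.469]
wrist_force: [-0.0, 0.4, 0.2]
width: 0.1
```

```bash
python3 - <<'E'
from h import *
o=np.array([548.4,311.9]);st=arm.state(); print(tojig(st['tcp_pos'][None],o),st['wrist_force'],st['width'])
b=arm.snapshot('side')['frame'];a=arm.snapshot('scene')['frame']
C=np.hstack([cv2.resize(a[130:280,345:465],(380,475),interpolation=3),cv2.resize(b[60:170,140:262],(400,475),interpolation=3)])
cv2.imwrite('pics/8.png',C[:,:,::-1])
E
```

```text
[[-153.95094264    3.72956858   39.63138778]] [-0.00273695  0.36769158  0.19630925] 0.055081439613924
```

View pics/8.png

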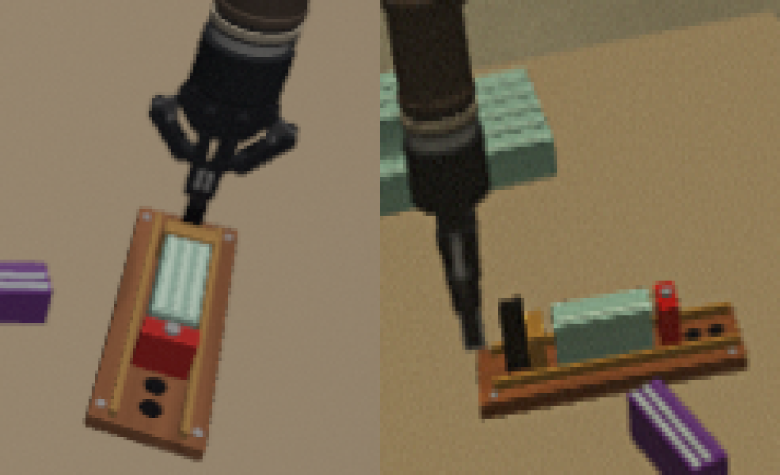

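The shut fingers stand behind the fin, in line with it. Advancing along the trough.

>>> carry_out(commands=[[-1,0.005,-0.0006,0,0],[-1,0.01,-0.0012,0,0],[-1,0.013,-0.0016,0,0],[-1,0.015,-0.0018,0,0],[-1,0.017,-0.0021,0,0],[-1,0.019,-0.0023,0,0],[-1,0.021,-0.0025,0,0],[-1,0.021,-0.0025,0,0]])

```text
time_s: 14.12
tcp_pos: [415.2, 330.8, 38.2]
tool_rot: [0.529, -0.528, -0.469, 0.47]
wrist_force: [-2.8, -0.0, 2.0]
width: -0.1
```

>>> carry_out(commands=[[-1,0.001,-0.0001,0,0],[-1,0.002,-0.0002,0,0],[-1,0.003,-0.0004,0,0],[-1,0.004,-0.0005,0,0]])

```text
time_s: 14.62
tcp_pos: [419.6, 330.3, 38.1]
tool_rot: [0.529, -0.529, -0.47, 0.47]
wrist_force: [-2.9, 0.3, 1.6]
width: 0.0
```

The jaw is moving at about 3 N. Continuing in small steps to feel the bar.

>>> carry_out(commands=[[-1,0.001,-0.0001,0,0],[-1,0.002,-0.0002,0,0],[-1,0.003,-0.0004,0,0]])

```text
time_s: 15.0
tcp_pos: [422.7, 329.9, 38.1]
tool_rot: [0.529, -0.529, -0.47, 0.47]
wrist_force: [-3.1, 1.0, 0.6]
width: 0.1
```

>>> carry_out(commands=[[-1,0.001,-0.0001,0,0],[-1,0.002,-0.0002,0,0],[-1,0.003,-0.0004,0,0]])

```text
time_s: 15.38
tcp_pos: [424.4, 329.6, 38.2]
tool_rot: [0.529, -0.528, -0.469, 0.47]
wrist_force: [-7.3, 0.9, 3.2]
width: 0.3
```

Force is up to 7 N, so the bar is sliding. About 7 mm remain by geometry.

>>> carry_out(commands=[[-1,0.001,-0.0001,0,0],[-1,0.002,-0.0002,0,0],[-1,0.003,-0.0004,0,0]])

```text
time_s: 15.75
tcp_pos: [427.4, 329.3, 38.2]
tool_rot: [0.529, -0.528, -0.469, 0.47]
wrist_force: [-6.9, 2.0, 3.9]
width: -0.1
```

>>> carry_out(commands=[[-1,0.0005,-0.0001,0,0],[-1,0.001,-0.0001,0,0],[-1,0.0015,-0.0002,0,0]])

```text
time_s: 16.12
tcp_pos: [428.9, 329.1, 38.1]
tool_rot: [0.529, -0.528, -0.469, 0.47]
wrist_force: [-5.6, 1.5, 2.9]
width: -0.1
```

>>> carry_out(commands=[[-1,0.0005,-0.0001,0,0],[-1,0.001,-0.0001,0,0]])

```text
time_s: 16.38
tcp_pos: [429.9, 329.0, 38.2]
tool_rot: [0.529, -0.528, -0.469, 0.47]
wrist_force: [-5.3, 1.3, 3.8]
width: -0.1
```

>>> carry_out(commands=[[-1,0.0005,-0.0001,0,0],[-1,0.0005,-0.0001,0,0]])

```text
time_s: 16.62
tcp_pos: [430.5, 328.9, 38.2]
tool_rot: [0.529, -0.528, -0.469, 0.47]
wrist_force: [-6.0, 0.8, 3.1]
width: 0.0
```

>>> carry_out(commands=[[-1,0.0005,-0.0001,0,0],[-1,0.0005,-0.0001,0,0]])

```text
time_s: 16.88
tcp_pos: [431.0, 328.8, 38.2]
tool_rot: [0.529, -0.528, -0.469, 0.47]
wrist_force: [-5.3, 2.1, 2.7]
width: -0.3
```

>>> carry_out(commands=[[-1,0.0005,-0.0001,0,0],[-1,0.0005,-0.0001,0,0]])

```text
time_s: 17.12
tcp_pos: [431.0, 328.9, 38.2]
tool_rot: [0.529, -0.528, -0.469, 0.47]
wrist_force: [-8.0, 1.6, 4.3]
width: -0.1
```

>>> carry_out(commands=[[-1,0.0005,-0.0001,0,0],[-1,0.0005,-0.0001,0,0]])

```text
time_s: 17.38
tcp_pos: [430.9, 328.8, 38.2]
tool_rot: [0.53, -0.528, -0.468, 0.471]
wrist_force: [-8.8, 2.7, 5.1]
width: 0.2
```

>>> carry_out(commands=[[-1,0.0005,-0.0001,0,0],[-1,0.0005,-0.0001,0,0]])

```text
time_s: 17.62
tcp_pos: [430.9, 328.8, 38.2]
tool_rot: [0.53, -0.528, -0.468, 0.471]
wrist_force: [-10.1, 2.7, 6.8]
width: 0.1
```

The TCP no longer advances (431.0) while the force climbs steadily, so the bar is on the stop. A little more to make sure, within 20 N.

>>> carry_out(commands=[[-1,0.0005,-0.0001,0,0],[-1,0.001,-0.0001,0,0],[-1,0.001,-0.0001,0,0]])

```text
time_s: 18.0
tcp_pos: [430.9, 328.8, 38.2]
tool_rot: [0.531, -0.527, -0.467, 0.471]
wrist_force: [-13.1, 4.7, 8.0]
width: -0.2
```

>>> carry_out(commands=[[-1,0.0005,-0.0001,0,0],[-1,0.0005,-0.0001,0,0]])

```text
time_s: 18.25
tcp_pos: [430.9, 328.8, 38.2]
tool_rot: [0.531, -0.527, -0.467, 0.472]
wrist_force: [-14.0, 3.6, 8.0]
width: -0.1
```

Firm at about 14.5 N with no movement. Backing straight off, then up and clear.

>>> carry_out(commands=[[-1,-0.003,0.0004,0,0],[-1,-0.008,0.001,0,0],[-1,-0.02,0.0024,0,0],[-1,-0.03,0.0036,0.02,0],[-1,-0.03,0.0036,0.07,0],[-1,-0.03,0.0036,0.12,0],[-1,0.0,0,0.16,0],[-1,0.05,-0.006,0.16,0],[-1,0.09,-0.011,0.16,0],[-1,0.09,-0.011,0.16,0],[-1,0.09,-0.011,0.16,0],[-1,0.09,-0.011,0.16,0]])

```text
time_s: 19.75
tcp_pos: [523.8, 317.3, 197.9]
tool_rot: [0.529, -0.528, -0.469, 0.47]
wrist_force: [-0.7, 0.2, -0.1]
width: -0.0
```

```bash
python3 - <<'E'
from h import *
o=np.array([548.4,311.9]); print(arm.state()['tcp_pos'],arm.state()['wrist_force'])
for n in('wrist','side','scene'):
    snap(n);s=load(n)
    for ce,uv,P in blobs(s,(55,25,50),(95,140,255),80):
        q=tojig(P,o)
        if n!='wrist' and abs(P[:,1].mean())<420:
            T0=P[abs(P[:,2]-np.percentile(P[:,2],90))<4]; print(n,'bar',*rect(T0))
        if abs(q[:,1].mean())>60 or abs(q[:,0].mean())>150: continue
        zt=np.percentile(q[:,2],90);T=q[abs(q[:,2]-zt)<4]
        print(n,'IN JIG',np.percentile(T,1,axis=0).round(1),np.percentile(T,99,axis=0).round(1),*rect(T)[1:])
    v,u=np.mgrid[0:384,0:512];uv=np.c_[u.ravel(),v.ravel()];uv=uv[s['range_z'].ravel()>30]
    q=tojig(cloud(s,uv),o);c=s['frame'][uv[:,1],uv[:,0]].astype(int)
    k=(abs(q[:,0]+20)<150)&(abs(q[:,1])<60)
    def show(nm,kk):
        w=q[kk&k]
        if len(w)>3: print(n,nm,len(w),np.percentile(w,1,axis=0).round(1),np.percentile(w,99,axis=0).round(1))
    show('stop',(c[:,0]>110)&(c[:,1]<60)&(abs(q[:,2]-55)<4)); show('jaw',(abs(q[:,2]-50)<4)&(q[:,0]<-55)&(c[:,1]>60)&(c[:,0]>c[:,2]+40))
a,b=load('wrist')['frame'],load('side')['frame']
C=np.hstack([a,cv2.resize(b[90:180,150:262],(288,384),interpolation=3)])
cv2.imwrite('pics/9.png',C[:,:,::-1])
E
```

```text
[523.81087363 317.30077372 197.88086274] [-0.74640843  0.22810823 -0.14094581]
wrist IN JIG [-66.  -15.2  53.6] [28.9 21.3 56.8] [98.3 37. ] 0.0
wrist jaw 1097 [-84.9 -18.5  48.6] [-67.1  24.5  52.1]
side bar [532.5 312.2] [96.3 37. ] -8.7
side IN JIG [-63.1 -19.2  51.8] [30.8 16.6 58.3] [96.3 37. ] -1.7
side bar [598.7  19.5] [120.4  40.1] -12.1
side bar [371.8 -43.7] [89.6 17.3] -69.9
side bar [ 561.1 -260. ] [148.8  36. ] 24.8
side bar [ 374.8 -188.4] [91.7 19.9] -1.8
side stop 23 [ 35.  -21.7  52.1] [53.1 20.5 56.4]
side jaw 37 [-82.8 -19.9  47.3] [-65.8  24.1  51.2]
scene bar [ 563.1 -257.8] [149.4  36.9] 25.2
scene bar [603.9  22. ] [119.6  36.7] -9.5
scene bar [536.6 313.4] [92.9 36. ] -7.0
scene IN JIG [-57.7 -17.6  51.9] [33.1 17.7 57. ] [92.9 36. ] -0.1
scene stop 74 [ 39.2 -20.5  51.2] [56.7 21.3 56.4]
scene jaw 48 [-84.3 -20.4  47.2] [-67.6  19.9  51.6]
```

View pics/9.png

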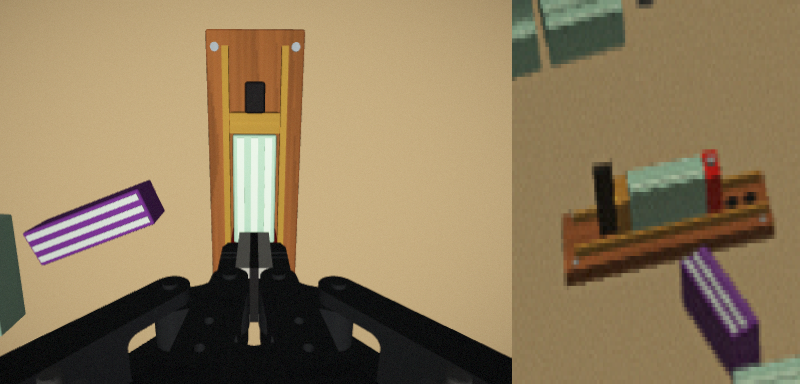

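The jaw now touches the bar: face at about −66 measured, −65 expected when clamped. The bar touches the stop in the side view, and the other bars have not moved.

```bash
python3 -c "
from workcell import arm
print(arm.finish_job())"
```

```text
the job is handed in; nothing more can be done
None
```

The short (100 mm) bar is clamped in the jig against the red stop, and the job was handed in at about 20 s of the 56 s allowed.

- **Choice of bar:** the stop is in the place nearest the jaw (jig x = 45 mm), with both dark dots beyond it. The three single bars measured 99, 122 and 148 mm, so the short one fits.
- **Placing:** I gripped it across its width and set it in the trough until the wrist force showed about 5.6 N of floor contact. It lay flat, with its top at 55 mm and within about 1° of the trough in every camera.
- **Clamping:** I pushed the fin from behind with shut fingers. The push was about 3 N for the jaw alone and 5–7 N with the bar sliding. At the stop it climbed to about 14.5 N with no further movement, and I then backed straight off.

**Last checks:**
- The jaw face ended at about −66 mm (−65 expected when clamped), and bar, jaw and stop touch in the side view.
- The other two bars measured where they had been. I did not re-measure the screwdriver, canopy or jar, but the arm never came near them.
- The three cameras disagreed by 2–5 mm on absolute positions, so I relied on positions relative to the jig and on force.
- In the last wrist picture the fingers hid the stop, so contact there rests on the side view and the force rise.

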